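# Shut the fax's roll cover, feed and cut the paper

## Task

The fax machine has just had a new paper roll put in and its top cover has been left ajar. Push the cover down until it is fully shut, then press the start key to feed paper and let it come up again, then press the stop key to cut it, and move clear. Press no other key, leave the handset lying in its cradle, and do not disturb the jar, tape roll and carton standing around the machine.

Things in the scene. Friction and masses are not known exactly. Their poses are not given: they have to be found in the camera images.
- fax: White desktop fax, 300 mm deep, 360 wide, fixed. Origin: centre of its underside, on the bench; +x from its front to its back, +y to its left (as its user, the robot, sees it), z up. Front half: control panel, sloping up to the back by 0.14 rad; rear half: roll compartment with the hinged cover; left side: handset. The case is at most 92 mm high; the shut cover's top is at 104 mm.
- cover (a joint): Opening angle of the roll cover in rad: 0 fully shut (against a stop), grows as its front edge rises; it starts ajar at 0.18 to 0.40. The hinge is stiff: the cover stays at whatever angle it is left, and takes about 6 N downward at the mark to move.
- cover_mark (a point): Centre of the grey push mark (70 x 14 mm) on top of the cover: push here. The cover is a white plate 278 mm wide, 168 deep, 12 thick, hinged at its rear; the mark moves with it, 20 mm behind its front edge, 140 mm in front of the hinge axis and 10 mm above it. The axis runs along the fax's y at fax x = 140, z = 94 mm; with the cover shut the mark is at fax (0, -40, 104) mm.
- start_key_top (a point): Centre of the top of the start key: the large ROUND grey key, 28 mm across, rightmost of the row of three grey keys on the right part of the panel, 9 mm proud of it (fax about (-96, -140, 87) mm). The keys stand 45 mm apart along the fax's y; from the right: round, square, bar.
- start_key (a joint): Travel of the start key in m, 0 up to 0.005 fully pressed, square to the sloping panel. Springs back when let go; starts to move at about 2 N, bottoms at about 5 N; it acts when pressed beyond 0.0035.
- stop_key_top (a point): Centre of the top of the stop key: the SQUARE grey key, 20 mm, in the middle of the row of three, 45 mm to the left of the start key. Same height and feel.
- stop_key (a joint): Travel of the stop key in m, as for the start key.
- copy_key_top (a point): Centre of the top of the copy key, not to be pressed: the narrow BAR-shaped grey key, 28 x 13 mm, 45 mm to the left of the stop key. Same height and feel.
- copy_key (a joint): Travel of the copy key in m, as for the start key.
- dial_keys: Twelve small white dial keys, 3 columns by 4 rows at 18 mm, on the left part of the panel, not to be pressed; 13 x 10 mm each, 4.5 mm proud. Origin: middle of the block, on the panel face.
- handset_mid (a point): Middle of the loose grey cordless handset, 194 mm long, 46 mm wide, 38 mm high, lying front to back in its cradle along the left side of the fax, its top 112 mm above the bench. Not to be moved.
- pill_jar_mid (a point): Centre of a loose white jar, 52 mm across and 85 mm high, standing on the bench to the left of the fax, towards its front. Not to be moved.
- tape_roll_mid (a point): Centre of a loose roll of brown packing tape, 100 mm across, 48 mm high, lying flat on the bench to the right of the fax. Not to be moved.
- carton_mid (a point): Centre of a loose kraft carton, 110 x 65 x 65 mm, on the bench to the left of the fax, behind the jar. Not to be moved.

How it is judged (in metres and radians):
On the way, in this order (a step that is already met when the one before it is completed fails the run):
1. the cover is pushed fully shut (value of joint cover below 0.025 rad), for 0.2 s.
2. the start key is pressed (value of joint start_key above 0.0035 m), for 0.05 s.
3. the start key is let up again (value of joint start_key below 0.0015 m), for 0.05 s.
4. the stop key is pressed (value of joint stop_key above 0.0035 m), for 0.05 s.
At the end, for the whole second after the job is handed in: The cover is shut to within 0.025 rad (under 4 mm at its front edge), all keys are up (within 1.5 mm), the handset lies in its cradle within 12 mm of its first place and the jar, tape roll and carton within 20 mm of theirs (value of joint cover below 0.025 rad and value of joint each of start_key, stop_key, copy_key below 0.0015 m and distance of handset_mid from where it was at the start of the episode below 0.012 m and distance of each of pill_jar_mid, tape_roll_mid, carton_mid from where it was at the start of the episode below 0.02 m); the robot touches nothing.
It fails at once if start or stop pressed while the cover is still open (value of joint cover above 0.025 rad and value of joint any of start_key, stop_key above 0.003 m).
It fails at once if start and stop pressed together (value of joint each of start_key, stop_key above 0.003 m).
It fails at once if the copy key or a dial key is pressed (value of joint copy_key above 0.003 m or contact force between anything else and dial_keys above 2 N).
It fails at once if the cover is lifted open farther, or the handset lifted or shifted from its cradle (value of joint cover above 0.5 rad or distance of handset_mid from where it was at the start of the episode above 0.012 m).
It fails at once if the jar, tape roll or carton is moved (distance of any of pill_jar_mid, tape_roll_mid, carton_mid from where it was at the start of the episode above 0.02 m).
It also fails if it takes over 42 s, if anything falls off the work surface, if the arm or the gripper's body presses on something with over 40 N, if the wrist force passes 120 N, or if a joint passes its speed limit or range.

## Robot

A 6-joint arm with a two-finger parallel gripper is mounted at the origin on the work surface. World frame = base frame: x ahead of the robot, y to its left, z up, the work surface at z = 0. Lengths are in m, angles in degrees, forces in N, time in s.
With the tool pointing down it reaches from about 0.3 to 0.75 m from the base axis. Payload 8.5 kg.
Tool frame: the origin (TCP) lies on the centre line of the jaws, within the pads' length; the fingertips stand 19 mm ahead of it and the grasp point (between the pads) is the TCP; z points along the fingers, x is the direction in which the jaws open and shut, and the axes are right-handed (so a half turn about z gives the same grasp; the last joint's range is limited). The gripper opens to 85 mm and grips with 20 to 120 N. Pads are 22 mm wide; open, the fingers measure 114 mm over their backs; the gripper's body (76 mm by 85 mm) begins 54 mm behind the grasp point. The pads swing forward as they close: fully open they stand 13 mm farther back than shut.
Start: joints at [-77.195, 21.807, 74.336, -0, 83.858, -12.336], TCP at [0.234, -0.498, 0.25] pointing down, gripper open.
Joint ranges: [-178.18, 178.18], [-50.72, 133.34], [12.68, 142.11], [-81.47, 261.47], [9.98, 163.14], [-165.26, 165.26]. Speed limits (degrees/s): [136.94, 136.94, 180, 180, 180, 180].

## Interface

Orientations are given as a 3x3 rotation matrix whose columns are the frame's x, y, z axes.
In Python, from rig import env, cams, order gives the robot as it stands.
- The arm moves only by the tool step_arm, never from a script. Its argument "steps" is a list of rows, each an object with "xyz": the shift along the tool's x, y, z normalised to -1 to 1, where 1 is 0.04 m, a list of three; "turn": the turn, a rotation vector about the tool's x, y, z normalised to -1 to 1, where 1 is 0.08 rad, a list of three; "gripper": the gripper command: -1 is shut, 1 is fully open, values between are in proportion. A call has 1 to 20 rows; each row shifts and turns the commanded pose from where the row before left it, along the tool's axes as they then stand; what a row does not reach is not made up. A row lasts 1/12 s, in which the tool goes at most 41.7 mm and 7.16 degrees, less where a joint would pass 70% of its speed; a pose out of reach is approached as far as the arm can. A call with a number of a shift or a turn outside -1 to 1 is refused whole. A call with a gripper value outside its range is refused whole. The fingers move at their own pace and stop on an object; "squeeze" is the grip in N (left out, the last holds). Time passes only in rows, so rows that do not move let the fingers close. It gives the time, the measured TCP pose, the force and the opening at its end, in the units of the state.
- env.observe(): the state, without advancing time (a new reading comes with each control period).
- cams.get_image(name): name is "side" or "top" or "wrist"; returns (picture, depth): 384x512x3 uint8, red, green, blue; 384x512 float32, m along the optical axis (not along the pixel's ray), 0 where there is no reading.
- cams.camera_info(name): a dict with "fx", "fy", "cx", "cy" (pixels), "k1" (the pictures are not rectified: a ray, as slopes to the right and down, at radius r is drawn at 1 + k1 r^2 times it, then the intrinsics apply), "extrinsics" (4x4, takes a point from camera to world coordinates). Camera axes: x right, y down, z forward; pixel columns grow to the right and rows downward; lengths in m; the calibration is good to about 2 mm. A picture is of the moment at which its call begins: read the wrist's pose just before it. camera_info takes no time and is no camera call; for the wrist camera it gives the pose at the moment of the call.
- order.close_job(): hands the job in, once; it reports no verdict.
The state is a dict: "time_s": time; "q": joint angles; "qvel": joint speeds; "joint_efforts": joint torques, N m; "position": TCP position; "tool_rot": TCP orientation; "ft_force": force on the tool from outside, world axes, zero at the start; "wrist_torque": the same for the moment, N m; "grip_width": finger opening in m.
Only numpy, scipy, OpenCV 4.12 (cv2) and the standard library are available. Lean on these libraries where they do the work, as an engineer would, in place of code of your own. Each camera call takes 0.05 s, during which the arm holds its last target. There are 200 camera calls.

## Working session

There is one attempt and no reset: what is moved stays moved. The work goes in short steps, Python scripts to look and compute and a tool call to move; the robot and the scene stay as the last step left them, time stands still between calls to the robot, and variables do not carry over. Pictures are saved under pics/ and viewed, about 8 in all and at most 12, crops included, and the job is handed in when it is done.

Besides the shell and the picture viewer there is one more tool, called after "Emit:" as a command line: name --argument value ..., lists and objects as JSON in quotes. step_arm: Moves the arm, as the interface text tells. Scaled input: -1 to 1 covers 0.04 m each way for a shift and 0.08 rad each way for a turn. Its arguments: {"type":"object","properties":{"steps":{"type":"array"},"squeeze":{"type":"number"}},"required":["steps"]}

```bash
mkdir -p pics; cat > h.py <<'E'
import numpy as np, cv2
from rig import env, cams, order
def grab(n):
    info=cams.camera_info(n); im,d=cams.get_image(n)
    np.savez(f'{n}.npz',im=im,d=d,**{k:np.array(v) for k,v in info.items()}); return im,d,info
def cloud(d,i):
    h,w=d.shape; u,v=np.meshgrid(np.arange(w),np.arange(h))
    K=np.array([[i['fx'],0,i['cx']],[0,i['fy'],i['cy']],[0,0,1]],float)
    x=(u-i['cx'])/i['fx'];y=(v-i['cy'])/i['fy'];a,b=x.copy(),y.copy()
    for _ in range(20):
        s=1+i['k1']*(a*a+b*b);a=x/s;b=y/s
    E=np.array(i['extrinsics']); P=np.stack([a*d,b*d,d],-1)@E[:3,:3].T+E[:3,3]; P[d<=0]=np.nan
    return P
def load(n):
    z=np.load(f'{n}.npz'); return z['im'],z['d'],cloud(z['d'],{k:z[k] for k in('fx','fy','cx','cy','k1','extrinsics')})
E
python3 - <<'E'
from h import *
s=env.observe(); print(s)
for n in('top','side'):
    im,d,i=grab(n); print(n,i['fx'],i['k1'],np.array(i['extrinsics']).round(3).tolist())
    cv2.imwrite(f'pics/{n}0.png',cv2.resize(im[...,::-1],(800,600)))
E
```

```text
{'time_s': 0.0, 'q': array([-7.71969917e+01,  2.18397652e+01,  7.43835739e+01,  2.72825485e-04,
        8.38577002e+01, -1.23367581e+01]), 'qvel': array([-0.0408969 , -0.03981706, -0.05343808, -0.01403687, -0.03214879,
        0.04134302]), 'joint_efforts': array([ 1.75773705e-03, -4.48440063e+01, -2.31276333e+01, -6.35362994e-05,
        4.73681124e-03,  1.51320722e-05]), 'position': array([ 0.23358712, -0.49764725,  0.24973018]), 'tool_rot': array([[ 4.24827158e-01, -9.05274428e-01, -3.08814151e-04],
       [-9.05273428e-01, -4.24827159e-01,  1.38028480e-03],
       [-1.38072917e-03, -3.06821224e-04, -9.99999000e-01]]), 'ft_force': array([-0.41442268, -0.28041833,  0.31264034]), 'wrist_torque': array([ 0.01382474, -0.02005014, -0.01013504]), 'grip_width': 0.08572141582231074}
top 394.61398502902904 -0.039972607696606474 [[0.009, -0.995, 0.101, 0.52], [-1.0, -0.006, 0.027, 0.029], [-0.026, -0.101, -0.994, 0.925], [0.0, 0.0, 0.0, 1.0]]
side 360.6049144763132 -0.08883284589121236 [[0.954, -0.239, 0.183, 0.458], [-0.301, -0.744, 0.596, -0.416], [-0.007, -0.624, -0.782, 0.691], [0.0, 0.0, 0.0, 1.0]]
```

View pics/top0.png

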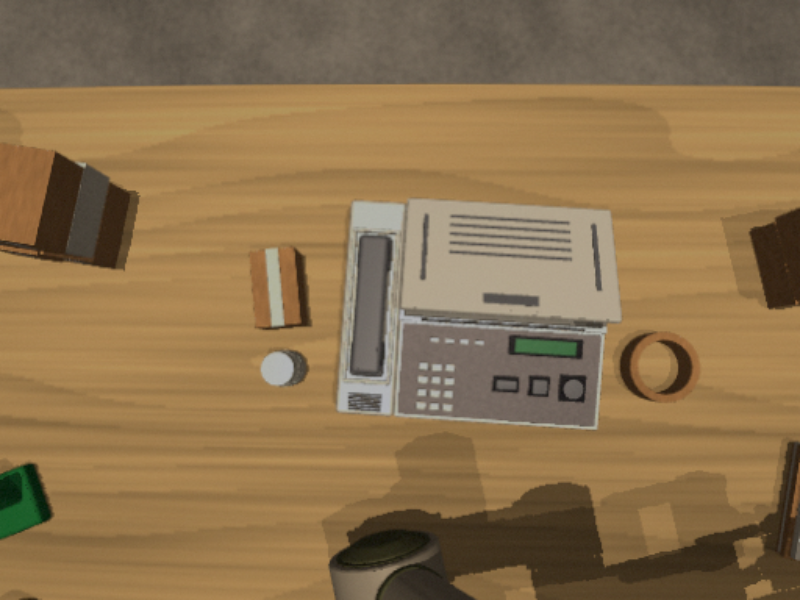

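View pics/side0.png

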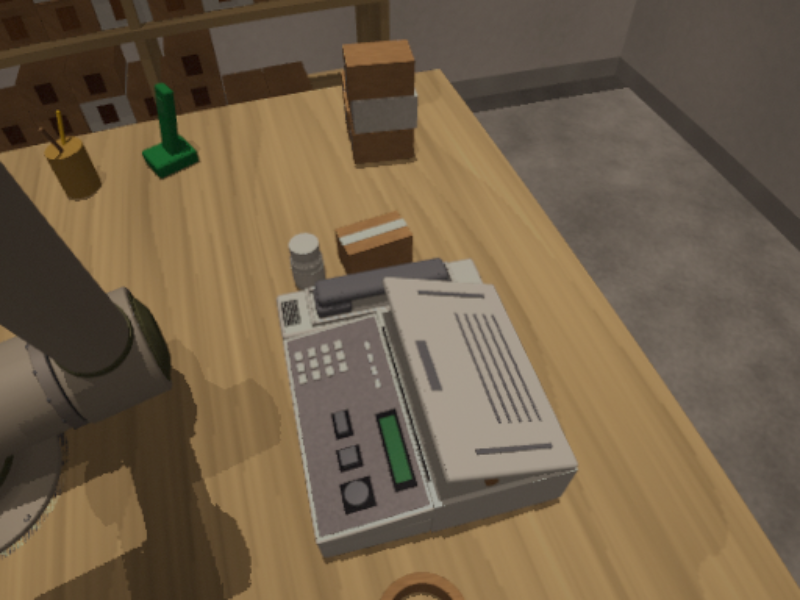

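The top view shows the round key at (572,388), the square at (540,386), the bar at (507,384) and the cover mark at (511,299). The jar is at (280,368), the carton at (277,287), and the tape roll at (660,366). The side view agrees: round (356,492), square (348,457), mark (428,365).

```bash
python3 - <<'E'
from h import *
from scipy.optimize import least_squares
pts={'top':{'start':(572,388),'stop':(540,386),'copy':(507,384),'mark':(511,299)},'side':{'start':(356,492),'stop':(348,456),'copy':(342,422),'mark':(428,365)}}
al=.14
F={'start':(-.096,-.140,.087),'stop':(-.096,-.095,.087),'copy':(-.096,-.05,.087)}
W={}
for n in pts:
    im,d,P=load(n); g=im.mean(-1)
    for k,(u,v) in pts[n].items():
        u,v=int(u/1.5625),int(v/1.5625)
        w=P[v-2:v+3,u-2:u+3].reshape(-1,3); W[n,k]=np.nanmedian(w,0); print(n,k,W[n,k].round(4),np.nanstd(w[:,2]).round(4))
def fx(p,q): # p: x,y,yaw
    c,s=np.cos(p[2]),np.sin(p[2]); return np.array([p[0]+c*q[0]-s*q[1],p[1]+s*q[0]+c*q[1],q[2]])
for n in('top','side'):
    def res(p):
        th=p[3]
        m=(.14-.14*np.cos(th)-.01*np.sin(th)*-1*-1*-1 if 0 else .14-.14*np.cos(th)+.01*np.sin(th),-.04,.094+.14*np.sin(th)+.01*np.cos(th))
        r=[fx(p,F[k])+[0,0,p[4]]-W[n,k] for k in F]+[fx(p,m)+[0,0,p[4]]-W[n,'mark']]
        return np.concatenate(r)
    s=least_squares(res,[.5,-.05,0,.3,0]); print(n,'x y yaw th dz',s.x.round(4),'res mm',(s.fun.reshape(-1,3)*1000).round(1).tolist())
E
```

```text
top start [ 0.4821 -0.186   0.0867] 0.0011
top stop [ 0.4839 -0.1421  0.0866] 0.0018
top copy [ 0.4877 -0.098   0.087 ] 0.0012
top mark [ 0.5952 -0.0946  0.1537] 0.0015
side start [ 0.48   -0.1847  0.0866] 0.001
side stop [ 0.4825 -0.1409  0.0864] 0.0012
side copy [ 0.4861 -0.0979  0.0869] 0.0008
side mark [ 0.5938 -0.0925  0.154 ] 0.0016
top x y yaw th dz [ 5.860e-01 -5.340e-02 -6.320e-02  3.651e-01 -1.000e-04] res mm [[-0.7, -1.1, 0.2], [0.3, -0.1, 0.3], [-0.6, 0.7, -0.1], [1.0, 0.4, -0.5]]
side x y yaw th dz [ 5.839e-01 -5.180e-02 -5.780e-02  3.694e-01 -2.000e-04] res mm [[-0.0, -1.4, 0.1], [0.1, -0.2, 0.4], [-0.9, 1.7, -0.1], [0.8, -0.1, -0.4]]
```

Emit:
step_arm --steps '[{"xyz": [0,0,0],"turn": [0,0,0.9],"gripper": -1},{"xyz": [0,0,0],"turn": [0,0,0.9],"gripper": -1},{"xyz": [0,0,0],"turn": [0,0,0.9],"gripper": -1},{"xyz": [0,0,0],"turn": [0,0,0.9],"gripper": -1},{"xyz": [0,0,0],"turn": [0,0,0.9],"gripper": -1},{"xyz": [0,0,0],"turn": [0,0,0.9],"gripper": -1},{"xyz": [0,0,0],"turn": [0,0,0.8],"gripper": -1},{"xyz": [0,0,0],"turn": [0,0,0],"gripper": -1}]'

```text
time_s: 0.77
position: [0.2336, -0.4978, 0.25]
tool_rot: [[-0.059, -0.998, -0.0], [-0.998, 0.059, 0.001], [-0.001, 0.0, -1.0]]
ft_force: [0.3, -0.2, -0.2]
grip_width: -0.0001
```

Emit:
step_arm --steps '[{"xyz": [-0.3,-0.25,0],"turn": [0,0,0],"gripper": -1},{"xyz": [-0.66,-0.52,0],"turn": [0,0,0],"gripper": -1},{"xyz": [-0.66,-0.52,0],"turn": [0,0,0],"gripper": -1},{"xyz": [-0.66,-0.52,0],"turn": [0,0,0],"gripper": -1},{"xyz": [-0.66,-0.52,0],"turn": [0,0,0],"gripper": -1},{"xyz": [-0.66,-0.52,0],"turn": [0,0,0],"gripper": -1},{"xyz": [-0.66,-0.52,0],"turn": [0,0,0],"gripper": -1},{"xyz": [-0.66,-0.52,0],"turn": [0,0,0],"gripper": -1},{"xyz": [-0.66,-0.52,0],"turn": [0,0,0],"gripper": -1},{"xyz": [-0.66,-0.52,0],"turn": [0,0,0],"gripper": -1},{"xyz": [-0.66,-0.52,0],"turn": [0,0,0],"gripper": -1},{"xyz": [-0.66,-0.52,0],"turn": [0,0,0],"gripper": -1},{"xyz": [-0.66,-0.52,0],"turn": [0,0,0],"gripper": -1},{"xyz": [-0.66,-0.52,0],"turn": [0,0,0],"gripper": -1},{"xyz": [-0.66,-0.52,0],"turn": [0,0,0],"gripper": -1},{"xyz": [-0.66,-0.52,0],"turn": [0,0,0],"gripper": -1},{"xyz": [-0.4,-0.36,0],"turn": [0,0,0],"gripper": -1},{"xyz": [0,0,0],"turn": [0,0,0],"gripper": -1},{"xyz": [0,0,0],"turn": [0,0,0],"gripper": -1}]'

```text
time_s: 2.35
position: [0.5939, -0.0923, 0.2499]
tool_rot: [[-0.053, -0.999, -0.001], [-0.999, 0.053, 0.0], [-0.0, 0.001, -1.0]]
ft_force: [-0.0, -0.1, -0.1]
grip_width: 0.0
```

Emit:
step_arm --steps '[{"xyz": [0,0,0.5],"turn": [0,0,0],"gripper": -1},{"xyz": [0,0,0.5],"turn": [0,0,0],"gripper": -1},{"xyz": [0,0,0.4],"turn": [0,0,0],"gripper": -1},{"xyz": [0,0,0.25],"turn": [0,0,0],"gripper": -1},{"xyz": [0,0,0.2],"turn": [0,0,0],"gripper": -1},{"xyz": [0,0,0.2],"turn": [0,0,0],"gripper": -1},{"xyz": [0,0.05,0.1],"turn": [0,0,0],"gripper": -1},{"xyz": [0,0,0],"turn": [0,0,0],"gripper": -1}]'

```text
time_s: 3.02
position: [0.592, -0.0942, 0.1648]
tool_rot: [[-0.057, -0.998, 0.002], [-0.998, 0.057, -0.001], [0.001, -0.002, -1.0]]
ft_force: [0.8, 0.6, 0.3]
grip_width: -0.0001
```

Emit:
step_arm --steps '[{"xyz": [0,0.04,0.2],"turn": [0,0,0],"gripper": -1},{"xyz": [0,0.04,0.2],"turn": [0,0,0],"gripper": -1},{"xyz": [0,0.04,0.15],"turn": [0,0,0],"gripper": -1}]'

```text
time_s: 3.27
position: [0.587, -0.0939, 0.1432]
tool_rot: [[-0.057, -0.998, 0.001], [-0.998, 0.057, -0.001], [0.001, -0.002, -1.0]]
ft_force: [-1.5, 0.3, 8.3]
grip_width: 0.0
```

Emit:
step_arm --steps '[{"xyz": [0,0.04,0.2],"turn": [0,0,0],"gripper": -1},{"xyz": [0,0.04,0.15],"turn": [0,0,0],"gripper": -1}]'

```text
time_s: 3.43
position: [0.5845, -0.0938, 0.1294]
tool_rot: [[-0.057, -0.998, 0.004], [-0.998, 0.057, -0.001], [0.001, -0.004, -1.0]]
ft_force: [3.8, 0.1, 6.0]
grip_width: -0.0001
```

Contact is good; the shut position should be at TCP z ≈ 0.123.

Emit:
step_arm --steps '[{"xyz": [0,0,0.1],"turn": [0,0,0],"gripper": -1},{"xyz": [0,0,0.08],"turn": [0,0,0],"gripper": -1},{"xyz": [0,0,0],"turn": [0,0,0],"gripper": -1}]'

```text
time_s: 3.68
position: [0.584, -0.0937, 0.1229]
tool_rot: [[-0.057, -0.998, 0.002], [-0.998, 0.057, -0.001], [0.001, -0.002, -1.0]]
ft_force: [-2.7, -0.6, 10.3]
grip_width: 0.0001
```

Emit:
step_arm --steps '[{"xyz": [0,0,0.04],"turn": [0,0,0],"gripper": -1},{"xyz": [0,0,0.03],"turn": [0,0,0],"gripper": -1},{"xyz": [0,0,0.0],"turn": [0,0,0],"gripper": -1},{"xyz": [0,0,0],"turn": [0,0,0],"gripper": -1}]'

```text
time_s: 4.02
position: [0.5841, -0.0937, 0.1227]
tool_rot: [[-0.057, -0.998, 0.004], [-0.998, 0.057, -0.002], [0.002, -0.004, -1.0]]
ft_force: [-9.3, 1.4, 29.2]
grip_width: 0.0002
```

Emit:
step_arm --steps '[{"xyz": [0,0,-0.2],"turn": [0,0,0],"gripper": -1},{"xyz": [0,0,-0.6],"turn": [0,0,0],"gripper": -1},{"xyz": [0,0,-0.7],"turn": [0,0,0],"gripper": -1},{"xyz": [0.6,0.66,0],"turn": [0,0,0],"gripper": -1},{"xyz": [0.6,0.66,0],"turn": [0,0,0],"gripper": -1},{"xyz": [0.6,0.66,0],"turn": [0,0,0],"gripper": -1},{"xyz": [0.6,0.66,0],"turn": [0.9,0,0],"gripper": -1},{"xyz": [0,0,0],"turn": [0.85,0,0],"gripper": -1},{"xyz": [0,0,0],"turn": [0,0,0],"gripper": -1},{"xyz": [0,0,0],"turn": [0,0,0],"gripper": -1}]'

```text
time_s: 4.85
position: [0.4725, -0.1834, 0.1789]
tool_rot: [[-0.059, -0.989, 0.139], [-0.998, 0.058, -0.008], [0.0, -0.139, -0.99]]
ft_force: [1.3, -0.1, 0.5]
grip_width: 0.0002
```

```bash
python3 - <<'E'
from h import *
out=[]
for n in('top','side','wrist'):
    im,d,i=grab(n); out.append(cv2.resize(im[...,::-1],(400,300)))
cv2.imwrite('pics/b.png',np.vstack([np.hstack(out[:2]),np.hstack([out[2],out[2]*0])]))
s=env.observe(); print(s['position'],s['tool_rot'].round(3))
# heights of cover plane in fax frame, from top and side
c,sn=np.cos(-.06),np.sin(-.06)
for n in('top','side'):
    _,_,P=load(n); q=P[...,:2]-[.585,-.0526]; fx=c*q[...,0]+sn*q[...,1]; fy=-sn*q[...,0]+c*q[...,1]
    for a in(-.01,.01,.04,.08,.12):
        m=(abs(fx-a)<.006)&(fy<.05)&(fy>-.15)&(P[...,2]>.09)&(P[...,2]<.17); print(n,a,m.sum(),np.median(P[m][:,2]).round(4) if m.any() else '')
E
```

```text
[ 0.4737055  -0.18274814  0.1784155 ] [[-0.056 -0.989  0.139]
 [-0.998  0.055 -0.008]
 [ 0.    -0.139 -0.99 ]]
top -0.01 553 0.1038
top 0.01 551 0.1037
top 0.04 544 0.1036
top 0.08 539 0.1042
top 0.12 525 0.1039
side -0.01 627 0.1039
side 0.01 603 0.1038
side 0.04 588 0.1037
side 0.08 576 0.104
side 0.12 555 0.1042
```

View pics/b.png

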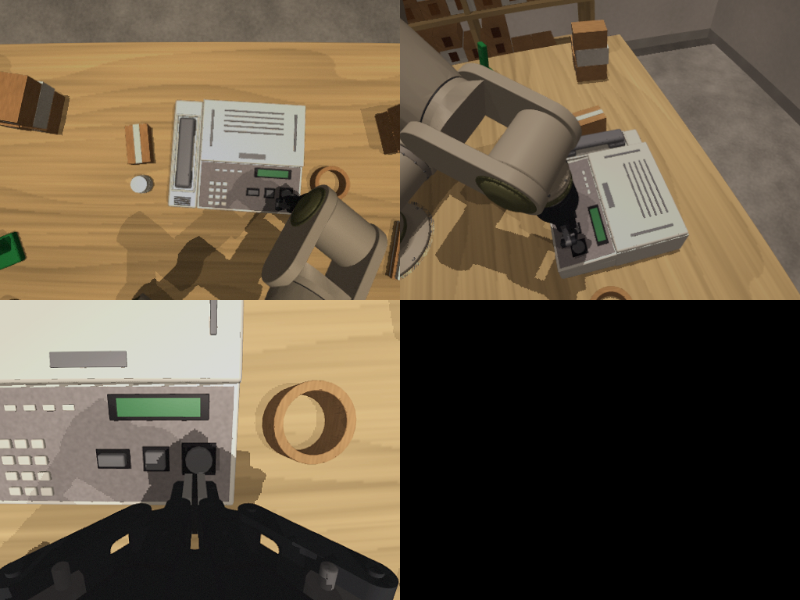

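The picture shows the cover flat (its plane is at 0.104 m everywhere, so it is shut), and the closed fingertips are above the round key, at (198,460) in the wrist panel. Nothing else has been disturbed.

Emit:
step_arm --steps '[{"xyz": [0.06,0.13,0.5],"turn": [0,0,0],"gripper": -1},{"xyz": [0,0,0.5],"turn": [0,0,0],"gripper": -1},{"xyz": [0,0,0.4],"turn": [0,0,0],"gripper": -1},{"xyz": [0,0,0.2],"turn": [0,0,0],"gripper": -1},{"xyz": [0,0,0.1],"turn": [0,0,0],"gripper": -1},{"xyz": [0,0,0],"turn": [0,0,0],"gripper": -1}]'

```text
time_s: 5.5
position: [0.4775, -0.1854, 0.1098]
tool_rot: [[-0.056, -0.989, 0.138], [-0.998, 0.056, -0.007], [-0.001, -0.138, -0.99]]
ft_force: [0.6, -0.0, 0.4]
grip_width: 0.0001
```

Emit:
step_arm --steps '[{"xyz": [0,0,0.08],"turn": [0,0,0],"gripper": -1},{"xyz": [0,0,0.07],"turn": [0,0,0],"gripper": -1},{"xyz": [0,0,0],"turn": [0,0,0],"gripper": -1}]'

```text
time_s: 5.75
position: [0.4784, -0.1859, 0.1047]
tool_rot: [[-0.057, -0.988, 0.141], [-0.998, 0.057, -0.009], [0.001, -0.141, -0.99]]
ft_force: [1.6, 1.0, 2.0]
grip_width: -0.0002
```

Emit:
step_arm --steps '[{"xyz": [0,0,0.05],"turn": [0,0,0],"gripper": -1},{"xyz": [0,0,0.04],"turn": [0,0,0],"gripper": -1},{"xyz": [0,0,0],"turn": [0,0,0],"gripper": -1}]'

```text
time_s: 6.0
position: [0.4788, -0.186, 0.1011]
tool_rot: [[-0.057, -0.988, 0.141], [-0.998, 0.057, -0.009], [0.001, -0.141, -0.99]]
ft_force: [2.2, 0.3, 3.9]
grip_width: 0.0002
```

Emit:
step_arm --steps '[{"xyz": [0,0,0.03],"turn": [0,0,0],"gripper": -1},{"xyz": [0,0,0],"turn": [0,0,0],"gripper": -1}]'

```text
time_s: 6.17
position: [0.4789, -0.186, 0.1007]
tool_rot: [[-0.057, -0.988, 0.141], [-0.998, 0.056, -0.009], [0.001, -0.141, -0.99]]
ft_force: [-0.2, 2.0, 13.2]
grip_width: 0.0
```

The force rose sharply to 13 N, so the key is bottomed. Next: release, lift and shift 45 mm to the stop key.

Emit:
step_arm --steps '[{"xyz": [0,0,0],"turn": [0,0,0],"gripper": -1},{"xyz": [0,0,-0.3],"turn": [0,0,0],"gripper": -1},{"xyz": [0,0,-0.5],"turn": [0,0,0],"gripper": -1},{"xyz": [0,0,0],"turn": [0,0,0],"gripper": -1},{"xyz": [-0.5,0,0],"turn": [0,0,0],"gripper": -1},{"xyz": [-0.6,0,0],"turn": [0,0,0],"gripper": -1},{"xyz": [0,0,0],"turn": [0,0,0],"gripper": -1},{"xyz": [0,0,0],"turn": [0,0,0],"gripper": -1}]'

```text
time_s: 6.83
position: [0.4763, -0.1408, 0.1307]
tool_rot: [[-0.055, -0.989, 0.138], [-0.998, 0.055, -0.007], [-0.0, -0.138, -0.99]]
ft_force: [0.5, -0.3, 0.7]
grip_width: 0.0002
```

```bash
python3 - <<'E'
from h import *
im,d,i=grab('wrist'); cv2.imwrite('pics/c.png',im[...,::-1])
im,d,P=load('wrist')
c,sn=np.cos(-.06),np.sin(-.06); q=P[...,:2]-[.585,-.0526]; fx=c*q[...,0]+sn*q[...,1]; fy=-sn*q[...,0]+c*q[...,1]
print(env.observe()['position'],env.observe()['ft_force'])
for y in(-.14,-.095,-.05):
    m=(abs(fx+.090)<.004)&(abs(fy-y)<.006)&(P[...,2]<.095); print(y,m.sum(),np.median(P[m][:,2]) if m.any() else '')
E
```

```text
[ 0.47652008 -0.14157438  0.13084757] [0.03296701 0.19184051 0.28514227]
-0.14 237 0.08718900049961412
-0.095 270 0.08679319766197127
-0.05 274 0.0838849093503058
```

View pics/c.png

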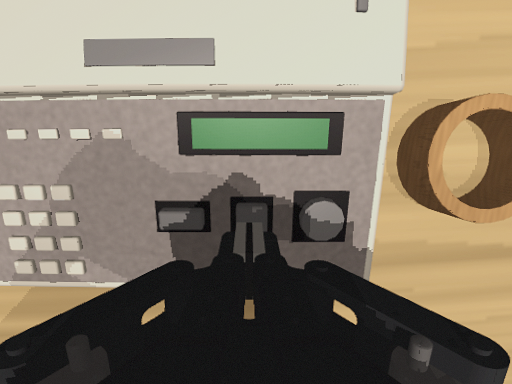

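The square key at (252,213) lies straight ahead of the fingertips. The round key at (322,218) is back up, with its top at 0.087.

Emit:
step_arm --steps '[{"xyz": [0,0,0.35],"turn": [0,0,0],"gripper": -1},{"xyz": [0,0,0.25],"turn": [0,0,0],"gripper": -1},{"xyz": [0,0,0.07],"turn": [0,0,0],"gripper": -1},{"xyz": [0,0,0.05],"turn": [0,0,0],"gripper": -1},{"xyz": [0,0,0],"turn": [0,0,0],"gripper": -1}]'

```text
time_s: 7.3
position: [0.4804, -0.1424, 0.1026]
tool_rot: [[-0.058, -0.989, 0.139], [-0.998, 0.057, -0.008], [0.0, -0.139, -0.99]]
ft_force: [-2.5, -1.3, 3.3]
grip_width: -0.0
```

Emit:
step_arm --steps '[{"xyz": [0,0,0.05],"turn": [0,0,0],"gripper": -1},{"xyz": [0,0,0.03],"turn": [0,0,0],"gripper": -1},{"xyz": [0,0,0],"turn": [0,0,0],"gripper": -1}]'

```text
time_s: 7.55
position: [0.481, -0.1423, 0.1007]
tool_rot: [[-0.057, -0.988, 0.14], [-0.998, 0.056, -0.009], [0.001, -0.14, -0.99]]
ft_force: [-7.8, -3.1, 11.1]
grip_width: -0.0002
```

Emit:
step_arm --steps '[{"xyz": [0,0,0],"turn": [0,0,0],"gripper": -1},{"xyz": [0,0,-0.3],"turn": [0,0,0],"gripper": -1},{"xyz": [0,0,-0.7],"turn": [0,0,0],"gripper": -1},{"xyz": [0,0,-0.7],"turn": [0,0,0],"gripper": -1},{"xyz": [0,0,-0.7],"turn": [0,0,0],"gripper": -1},{"xyz": [0.3,0,-0.7],"turn": [0,0,0],"gripper": -1},{"xyz": [0.5,0.3,-0.3],"turn": [0,0,0],"gripper": -1},{"xyz": [0,0,0],"turn": [0,0,0],"gripper": -1},{"xyz": [0,0,0],"turn": [0,0,0],"gripper": -1}]'

```text
time_s: 8.3
position: [0.4483, -0.1725, 0.2332]
tool_rot: [[-0.059, -0.988, 0.141], [-0.998, 0.058, -0.009], [0.001, -0.141, -0.99]]
ft_force: [0.0, -0.1, -0.1]
grip_width: -0.0001
```

```bash
python3 - <<'E'
from h import *
im,d,i=grab('wrist'); t,_,_=grab('top'); cv2.imwrite('pics/d.png',np.vstack([cv2.resize(x[...,::-1],(400,300)) for x in(im,t)]))
c,sn=np.cos(-.06),np.sin(-.06)
s=env.observe();print(s['position'],s['ft_force'])
for n in('wrist','top'):
    im,d,P=load(n); q=P[...,:2]-[.585,-.0526]; fx=c*q[...,0]+sn*q[...,1]; fy=-sn*q[...,0]+c*q[...,1]
    for x,y in((-.096,-.14),(-.096,-.095),(-.096,-.05),(-.01,-.04),(0,.05)):
        m=(abs(fx-x)<.004)&(abs(fy-y)<.006)&(P[...,2]<.12); print(n,x,y,m.sum(),np.median(P[m][:,2]) if m.any() else '')
E
```

```text
[ 0.44836921 -0.17157587  0.23201196] [ 0.21223172 -0.0280685  -0.26556549]
wrist -0.096 -0.14 97 0.08612408459147286
wrist -0.096 -0.095 99 0.08626310371401857
wrist -0.096 -0.05 99 0.08620191263671995
wrist -0.01 -0.04 132 0.10360382500560511
wrist 0 0.05 125 0.10357945106216526
top -0.096 -0.14 22 0.08652960963382406
top -0.096 -0.095 19 0.0864253650829141
top -0.096 -0.05 24 0.08595874499308565
top -0.01 -0.04 19 0.10337056339257833
top 0 0.05 21 0.1033952595071177
```

View pics/d.png

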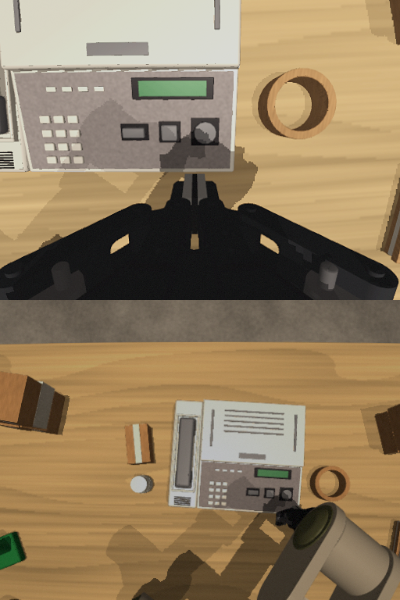

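The keys are all up, the cover is shut, and the handset, jar, carton and tape roll are where they started. The arm is clear, so I'm handing in.

```bash
python3 -c "
from rig import order
print(order.close_job())"
```

```text
the job is handed in; nothing more can be done
None
```

I pushed the cover shut, pressed the start key and let it up, pressed the stop key, moved clear, and handed the job in at about 8.4 s. No verdict is reported.

- **Cover:** I pushed until it met its stop at 29 N. Depth from two cameras put the whole cover plane at about 104 mm, level to within 1 mm, before any key was touched. A last check of two spots on it gave 103.5 mm.
- **Keys:** I judged each press by the sharp rise in force at the bottom of travel: 13 N on start, 11 N on stop. Key travel itself can't be read directly. Start was seen back up (top at 87 mm) before I pressed stop, and all three keys read about 86 mm at the end, as they did before.
- **Surroundings:** By eye in the last pictures, the handset, jar, tape roll and carton are in their first places; I did not measure their positions. The force on the tool was about zero, with the tool well above the fax.

One reading stood out: between the two presses the untouched copy key read 84 mm, 3 mm lower than the others. I put it down to the sample patch catching the edge of that narrow key, because it read 86 mm at the end like the rest. No other check disagreed.

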